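Close the spark shield and reset the burner interlock

TASK

Push the amber spark shield along its track until it is fully home in front of the burner. Then press the console's two equal black reset buttons down together, one fingertip on each side of the lamp post, hold both fully down for three seconds and let them come up again. Pick nothing up, do not press the smaller single button, and leave the other things on the bench where they are.

Things in the scene. Friction and masses are not known exactly. Their poses are not given: they have to be found in the camera images.
- console: grey control console with an aluminium top, fixed, 170 (x) x 200 (y) x 45 mm; origin at the centre of its underside, z up, x away from the robot at yaw 0, y to the left. Two equal black reset buttons at x -35, y +32 and -32 mm (64 mm apart); one smaller black button at x +48, y -55 mm
- lamp_top (a point): tip of the fixed steel lamp post midway between the reset buttons: 14 mm diameter, rising to 90 mm above the table, 21 mm over the button tops, so that the fingers must straddle it
- reset_left_top (a point): centre of the top face of the left (+y of the console) reset button, 28 mm across in a 44 mm steel bezel whose rim is 57 mm above the table; the top is 69 mm above the table when up, 61 mm when fully down, and this point goes down with it
- reset_right_top (a point): the same for the right (-y of the console) reset button
- reset_left (a joint): how far the left reset button is pressed, m: 0 up, 0.008 fully down on its stop. A spring pushes it back up; it takes about 1 N to start and 3 N to hold fully down (both together 6 N)
- reset_right (a joint): the same for the right reset button
- purge (a joint): how far the smaller single button (16 mm across, top 66 mm above the table) is pressed, m: 0 up, 0.005 down; to be left alone
- stand: dark steel burner stand, fixed: a base plate 100 (x) x 270 (y) x 12 mm, with a brass burner 82 mm high reaching to x +160 mm on its far side; origin at the centre of the plate's underside, z up. The amber glass shield slides on it along the stand's +y, to an end stop, to stand in front of the burner
- shield (a joint): position of the sliding shield, m: 0 at the -y end of the track, 0.12 fully home against the end stop at the +y end. It starts anywhere from 0 to 0.05, stays where it is left, and takes about 3 N to move
- push_face (a point): centre of the vertical -y end face of the shield's grey block (40 x 100 mm): the face to push towards the stand's +y; moves with the shield. It is 40 mm wide, from 13 to 58 mm above the table; behind it (-y) is only the 12 mm base plate. The glass stands along the block's +x side, 97 mm high above the table
- jar: small glass jar with a steel lid, 36 mm diameter, 50 mm tall, standing loose between the console and the burner stand; origin on its underside; to be left alone
- pliers: pliers with one orange and one black handle, about 150 mm long, 50 mm wide and 16 mm high, lying loose with jaws away from the robot between console and stand; origin under its pivot, near the jaws; to be left alone
- brush: small brush lying loose nearer the robot, along its x, under 220 mm long and 40 mm high; origin on its underside; to be left alone
- driver: screwdriver lying loose at the right side of the table; origin on its underside; to be left alone
- rod_can: open steel can, 72 mm diameter, 95 mm tall, full of glass rods reaching 190 mm high, standing loose at the left side; origin on its underside; to be left alone
- ornament: little turned glass ornament, 44 mm diameter, 38 mm tall, standing loose on the console's rear left part; origin on its underside; to be left alone
- marver: dark graphite block 100 x 70 x 22 mm lying loose behind the work, beyond the console and stand; origin on its underside; to be left alone

How it is judged:
By the outcome, as a careful person would: the job done as asked, in the order asked, and still so for the second after the job is handed in, with the robot touching nothing.
It also fails if it takes over 58 s, if anything falls off the work surface, if the arm or the gripper's body presses on something with over 40 N, if the wrist force passes 120 N, or if a joint passes its speed limit or range.

ROBOT

A 7-joint arm with a two-finger parallel gripper is mounted at the origin on the work surface. World frame = base frame: x ahead of the robot, y to its left, z up, the work surface at z = 0. Lengths are in m, angles in degrees, forces in N, time in s.
With the tool pointing down it reaches from about 0.35 to 0.9 m from the base axis. Payload 19.9 kg.
Tool frame: the origin (TCP) lies midway between the tips of the shut fingers; the grasp point (between the pads) lies 19 mm behind it; z points along the fingers, y is the line along which they close (so a half turn about z gives the same grasp; the last joint's range is limited). The gripper opens to 94 mm and grips with 3 to 60 N. Pads are 16 mm wide; open, the fingers measure 119 mm over their backs; the gripper's body (75 mm by 177 mm) begins 78 mm behind the grasp point.
Start: joints at [-76.805, 23.915, -0.59, 92.452, 0.269, 63.638, -3.037], TCP at [0.168, 0.602, 0.205] pointing down, gripper open.
Joint ranges: [-161.28, 161.28], [-22.2, 115.67], [-73.04, 71.86], [3.21, 147.25], [-68.34, 248.33], [10.77, 114.83], [-161.83, 161.83]. Speed limits (degrees/s): [108.29, 108.29, 136.94, 136.94, 172.46, 172.46, 172.46].

INTERFACE

Orientations are given as [roll, pitch, yaw] about the fixed x, y, z axes, in that order (R = Rz(yaw) Ry(pitch) Rx(roll)).
In Python, from workcell import sensors, imaging, order gives the robot as it stands.
- The arm moves only by the tool drive_tool, never from a script. Its argument "rows" is a list of rows, each a list of 3 entries, a list of its own where there are three numbers: the opening, from -1 (shut) to 1 (fully open), then the shift along the tool's x, y, z in mm, then the turn about the tool's z in rad. In form: [[grip, [tx, ty, tz], twist], ...]. A call has 1 to 8 rows; each row is the pose to reach, as a shift and turn from the pose commanded when the call began, along the tool's axes at that moment; what a row does not reach only later rows make up. A row lasts 1/8 s, in which the tool goes at most 62.5 mm and 10.7 degrees, less where a joint would pass 70% of its speed; a pose out of reach is approached as far as the arm can. A call with a gripper value outside its range is refused whole. The fingers move at their own pace and stop on an object; "grip_force" is the grip in N (left out, the last holds). Time passes only in rows, so rows that repeat a pose let the fingers close. It gives the time, the measured TCP pose, the force, the opening and the grip force at its end, in the units of the state.
- sensors.state(): the state, without advancing time (a new reading comes with each control period).
- imaging.capture(name): name is "scene" or "side" or "wrist"; returns the picture (420x560x3 uint8, blue, green, red); there is no depth.
- imaging.camera_model(name): a dict with "mtx" (3x3 intrinsics, pixels), "R" (3x3) and "t" (3): a world point X has camera coordinates R X + t; the wrist camera has in their place "hand_eye" (4x4, takes a point from camera to tool coordinates, whose origin is the TCP and whose axes are the flange's). Camera axes: x right, y down, z forward; pixel columns grow to the right and rows downward; lengths in m; the calibration is good to about 2 mm. A picture is of the moment at which its call begins: read the wrist's pose just before it. camera_model takes no time and is no camera call.
- order.job_done(): hands the job in; it is judged then, once.
The state is a dict: "time_s": time; "qpos": joint angles; "qd": joint speeds; "joint_efforts": joint torques, N m; "tcp_pos": TCP position; "tool_rot": TCP orientation; "contact_force": force on the tool from outside, world axes, zero at the start; "torque": the same for the moment, N m; "gripper_width": finger opening in m; "gripper_force": force on a finger pad.
Only numpy, scipy, OpenCV 4.12 (cv2) and the standard library are available. Lean on these libraries where they do the work, as an engineer would, in place of code of your own. Each camera call takes 0.05 s, during which the arm holds its last target. There are 200 camera calls.

## Working session

There is one attempt and no reset: what is moved stays moved. The work goes in short steps, Python scripts to look and compute and a tool call to move; the robot and the scene stay as the last step left them, time stands still between calls to the robot, and variables do not carry over. Pictures are saved under pics/ and viewed, at most 10 in all, crops included, and the job is handed in when it is done.

Besides the shell and the picture viewer there is one more tool, called after "Request:" by a JSON object that holds its "name" and its "arguments", one argument or row to a line. drive_tool: Moves the arm, as the interface text tells. Its arguments: {"type":"object","properties":{"rows":{"type":"array"},"grip_force":{"type":"number"}},"required":["rows"]}

```bash
mkdir -p pics; cat > h.py <<'E'
import numpy as np, cv2
from workcell import sensors, imaging, order
from scipy.spatial.transform import Rotation as Ro
def cam(n,st=None):
    m=imaging.camera_model(n);K=np.array(m["mtx"])
    if "R" in m: return K,np.array(m["R"]),np.array(m["t"])
    st=st or sensors.state();T=np.eye(4);T[:3,:3]=Ro.from_euler('xyz',st["tool_rot"],degrees=True).as_matrix();T[:3,3]=st["tcp_pos"]
    C=np.linalg.inv(T@np.array(m["hand_eye"]));return K,C[:3,:3],C[:3,3]
def ray(c,uv,z):
    K,R,t=c;d=R.T@np.linalg.inv(K)@[*uv,1];o=-R.T@t;return o+d*(z-o[2])/d[2]
def proj(c,X):
    K,R,t=c;p=K@(R@np.array(X)+t);return p[:2]/p[2]
E
python3 - <<'E'
from h import *
for n in("scene","side"):
    cv2.imwrite(f"pics/{n}0.png",imaging.capture(n)); K,R,t=cam(n);print(n,K[0,0],-R.T@t)
print(sensors.state())
E
```

```text
scene 405.36263283795546 [1.40202324 0.24989214 0.83833624]
side 511.8784933202373 [ 0.23872828 -1.08121389  0.96304061]
{'time_s': 0.1, 'qpos': array([-76.80651044,  23.94457418,  -0.59111612,  92.48027916,
         0.27112435,  63.63811768,  -3.03704745]), 'qd': array([ 0.12556234, -0.05893757, -0.10976735, -0.10973315,  0.03333391,
        0.0099823 ,  0.09315033]), 'joint_efforts': array([ 1.46023242e-03, -8.52575684e+01,  6.40330408e-01, -4.26686025e+01,
       -4.88325628e-02,  1.65023800e-02,  5.06525612e-05]), 'tcp_pos': array([0.16769696, 0.60174466, 0.20490145]), 'tool_rot': array([-1.79938650e+02,  6.15625243e-03,  1.64430363e+02]), 'contact_force': array([-0.41114867,  0.11344589, -0.22805277]), 'torque': array([ 0.00313154, -0.01326272,  0.00229986]), 'gripper_force': 0.0, 'gripper_width': 0.09369218515205935}
```

View pics/scene0.png

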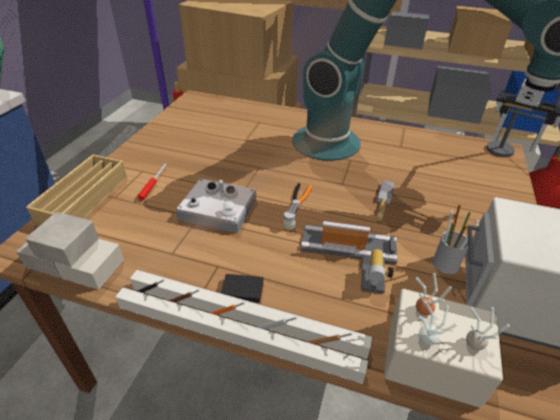

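View pics/side0.png

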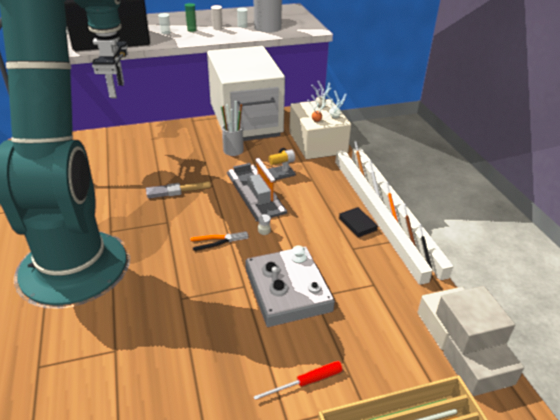

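The scene view shows the console at about (218,203), the stand and shield at (350,240), the jar at (290,220) and the pliers. In the side view the reset buttons are at about (270,267) and (279,286), and the stand is at (256,190). I'll enlarge both.

```bash
python3 - <<'E'
import cv2,numpy as np
a=cv2.imread("pics/side0.png")[145:325,185:340];b=cv2.imread("pics/scene0.png")[170:300,170:410]
cv2.imwrite("pics/c1.png",cv2.resize(a,None,fx=3.3,fy=3.3,interpolation=2))
cv2.imwrite("pics/c2.png",cv2.resize(b,None,fx=3.3,fy=3.3,interpolation=2))
E
```

```text
(no output)
```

View pics/c1.png

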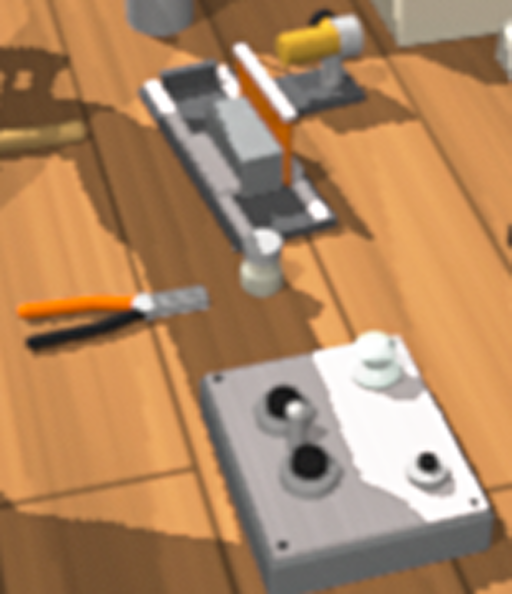

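View pics/c2.png

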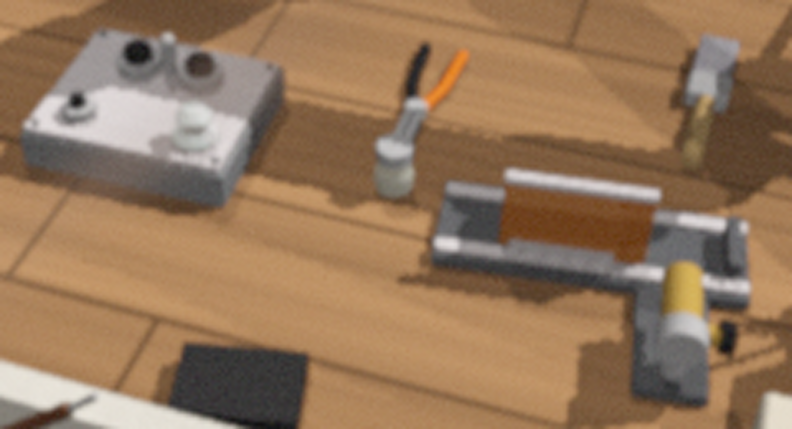

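The enlarged crops show:
- **Reset buttons (side crop):** left at (284,403), right at (309,462), with the lamp tip at (296,408).
- **Shield block (side crop):** the push face's top edge runs from (240,164) to (281,150).
- **Near end (side crop):** the stand's near corners are at about (245,250) and (335,222), with the jar just beside them.

```bash
python3 - <<'E'
from h import *
s=cam("side");f=cam("scene")
S=lambda u,v,z:ray(s,((u+.5)/3.3-.5+185,(v+.5)/3.3-.5+145),z).round(3)
F=lambda u,v,z:ray(f,((u+.5)/3.3-.5+170,(v+.5)/3.3-.5+170),z).round(3)
L=S(284,403,.069);Rr=S(309,462,.069);print("L R side",L,Rr,np.linalg.norm(L-Rr),"scene",F(201,66,.069),F(138,52,.069))
print("lamp",S(296,406,.088),F(167,40,.088))
print("console corners",S(205,376,.045),S(392,338,.045),S(490,508,.045),S(270,560,.045))
print("purge",S(428,462,.066))
print("block face top",S(240,164,.058),S(281,150,.058),"far",S(216,105,.058),S(250,97,.058))
print("stand",S(335,222,.012),S(245,250,.01),S(142,92,.02)," scene",F(434,245,.02),F(747,290,.02))
print("jar top",S(264,242,.05),F(394,150,.05)); print("pliers",S(22,310,.01),S(207,295,.01),S(30,343,.01))
print("glass top",S(240,48,.097),S(292,115,.097),F(508,175,.097),F(658,193,.097))
K,R,t=cam("wrist");print(np.array(imaging.camera_model("wrist")["hand_eye"]).round(3))
E
```

```text
L R side [ 0.483 -0.206  0.069] [ 0.485 -0.269  0.069] 0.06303173803727773 scene [ 0.497 -0.195  0.069] [ 0.497 -0.26   0.069]
lamp [ 0.486 -0.23   0.088] [ 0.493 -0.23   0.088]
console corners [ 0.438 -0.138  0.045] [ 0.593 -0.134  0.045] [ 0.605 -0.325  0.045] [ 0.44  -0.329  0.045]
purge [ 0.569 -0.289  0.066]
block face top [0.529 0.108 0.058] [0.57  0.12  0.058] far [0.529 0.205 0.058] [0.564 0.21  0.058]
stand [0.605 0.061 0.012] [0.517 0.046 0.01 ] [0.476 0.3   0.02 ]  scene [0.605 0.066 0.02 ] [0.57  0.328 0.02 ]
jar top [0.524 0.005 0.05 ] [0.531 0.006 0.05 ]
pliers [0.314 0.017 0.01 ] [ 0.47  -0.005  0.01 ] [ 0.315 -0.026  0.01 ]
glass top [0.561 0.237 0.097] [0.579 0.117 0.097] [0.582 0.119 0.097] [0.563 0.24  0.097]
[[-0.001 -0.966 -0.258  0.074]
 [ 1.    -0.001  0.001 -0.   ]
 [-0.001 -0.258  0.966 -0.179]
 [ 0.     0.     0.     1.   ]]
```

```bash
cat >> h.py <<'E'
def go(p,yaw=None):
    st=sensors.state();M=Ro.from_euler('xyz',st["tool_rot"],degrees=True).as_matrix()
    d=M.T@(np.array(p)-st["tcp_pos"])*1000
    a=0 if yaw is None else -np.radians((yaw-st["tool_rot"][2]+180)%360-180)
    print("shift",d.round(1),"twist",round(a,3),"t",st["time_s"],"tcp",np.round(st["tcp_pos"],4),st["tool_rot"].round(1))
E
python3 - <<'E'
from h import *
print("can",ray(cam("scene"),(450,270),0),ray(cam("side"),(233,153),0))
go([.56,.06,.29],188)
E
```

```text
can [0.54858195 0.47547103 0.        ] [ 5.23756239e-01  4.45550153e-01 -1.11022302e-16]
shift [-523.3 -416.7  -84.6] twist -0.411 t 0.1 tcp [0.1677 0.6017 0.2049] [-179.9    0.   164.4]
```

Request:
{"name": "drive_tool", "arguments": {
  "rows": [
    [-1,[0,0,-50],0],
    [-1,[-50,-40,-85],-0.05],
    [-1,[-100,-80,-85],-0.1],
    [-1,[-145,-115,-85],-0.15],
    [-1,[-190,-150,-85],-0.2],
    [-1,[-235,-185,-85],-0.25],
    [-1,[-280,-220,-85],-0.3],
    [-1,[-320,-255,-85],-0.35]
  ],
  "grip_force": 40
}}

```text
time_s: 1.1
tcp_pos: [0.4084, 0.2686, 0.2904]
tool_rot: [-180.0, -0.0, -175.4]
contact_force: [0.8, 0.2, 0.1]
gripper_width: 0.0175
gripper_force: 0.0
```

```bash
python3 - <<'E'
from h import *
go([.56,.06,.25],188)
E
```

```text
shift [-134.5 -220.    40.4] twist -0.06 t 1.1 tcp [0.4084 0.2686 0.2904] [-180.    -0.  -175.4]
```

Request:
{"name": "drive_tool", "arguments": {
  "rows": [
    [-1,[-40,-50,20],-0.06],
    [-1,[-75,-100,40],-0.06],
    [-1,[-105,-150,40],-0.06],
    [-1,[-125,-190,40],-0.06],
    [-1,[-134,-215,40],-0.06],
    [-1,[-134,-215,40],-0.06],
    [-1,[-134,-215,40],-0.06]
  ]
}}

```text
time_s: 1.98
tcp_pos: [0.5576, 0.0674, 0.2503]
tool_rot: [180.0, -0.0, -172.0]
contact_force: [0.1, 0.5, -0.1]
gripper_width: 0.0005
gripper_force: 0.0
```

```bash
python3 - <<'E'
from h import *
st=sensors.state();im=imaging.capture("wrist");cv2.imwrite("pics/w1.png",im)
go([.56,.06,.25],188)
np.save("w1.npy",np.r_[st["tcp_pos"],st["tool_rot"]])
E
```

```text
shift [-1.3 -8.   0.3] twist -0.0 t 2.025 tcp [0.5576 0.0677 0.2503] [ 180.   -0. -172.]
```

View pics/w1.png

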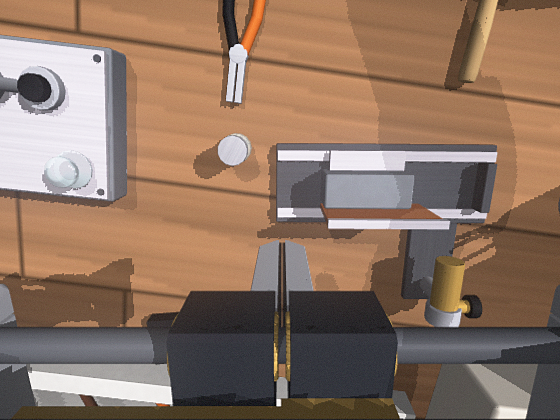

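The wrist view shows the push face's top edge at column 326, rows 174–207. The stand corners are (277,144), (497,145) and (277,222), the jar lid is at (233,150), and the left reset button is at (35,85).

```bash
python3 - <<'E'
from h import *
a=np.load("w1.npy");c=cam("wrist",dict(tcp_pos=a[:3],tool_rot=a[3:]))
p=lambda u,v,z:ray(c,(u,v),z).round(4)[:2]
print("face",p(326,174,.058),p(325,207,.058),"far",p(413,174,.058))
print("stand",p(277,144,.022),p(497,145,.022),p(277,222,.022),p(486,223,.022))
print("jar",p(233,147,.05),"L",p(35,85,.069), "edge", p(125,50,.045),p(112,201,.045))
f=(ray(c,(326,174,),.058)+ray(c,(325,207),.058))/2;u=np.array([-.139,.990,0])
q=f-.026*u;q[2]=.035;print(q)
go([q[0],q[1],.09],188);go(q,188)
E
```

```text
face [0.5352 0.1136] [0.5725 0.1189] far [0.522  0.2088]
stand [0.5128 0.0554] [0.4781 0.3142] [0.6086 0.0684] [0.5737 0.3295]
jar [0.5208 0.0078] L [ 0.4852 -0.1926] edge [ 0.4374 -0.1146] [ 0.6026 -0.1265]
[0.55743788 0.09048162 0.035     ]
shift [ -3.1  22.5 160.3] twist -0.0 t 2.025 tcp [0.5576 0.0677 0.2503] [ 180.   -0. -172.]
shift [ -3.1  22.5 215.3] twist -0.0 t 2.025 tcp [0.5576 0.0677 0.2503] [ 180.   -0. -172.]
```

Request:
{"name": "drive_tool", "arguments": {
  "rows": [
    [-1,[-3,15,40],0],
    [-1,[-3,16,90],0],
    [-1,[-3,16,140],0],
    [-1,[-3,16,180],0],
    [-1,[-3,16,205],0],
    [-1,[-3,16,215],0],
    [-1,[-3,16,215],0],
    [-1,[-3,18,215],0]
  ]
}}

```text
time_s: 3.02
tcp_pos: [0.5591, 0.0851, 0.0366]
tool_rot: [180.0, 0.1, -172.1]
contact_force: [-0.1, 0.7, -0.2]
gripper_width: 0.0005
gripper_force: 0.0
```

Request:
{"name": "drive_tool", "arguments": {
  "rows": [
    [-1,[0,4,0],0],
    [-1,[0,10,0],0],
    [-1,[0,16,0],0],
    [-1,[0,24,0],0],
    [-1,[0,32,0],0],
    [-1,[0,40,0],0],
    [-1,[0,48,0],0],
    [-1,[0,56,0],0]
  ]
}}

```text
time_s: 4.03
tcp_pos: [0.5509, 0.1409, 0.0355]
tool_rot: [-180.0, 0.0, -172.1]
contact_force: [1.3, -2.3, 1.3]
gripper_width: 0.0004
gripper_force: 1.4
```

Request:
{"name": "drive_tool", "arguments": {
  "rows": [
    [-1,[0,7,0],0],
    [-1,[0,14,0],0],
    [-1,[0,20,0],0],
    [-1,[0,25,0],0],
    [-1,[0,30,0],0],
    [-1,[0,34,0],0],
    [-1,[0,37,0],0],
    [-1,[0,40,0],0]
  ]
}}

```text
time_s: 5.03
tcp_pos: [0.5452, 0.18, 0.0354]
tool_rot: [-180.0, -0.0, -172.1]
contact_force: [3.1, -3.4, -0.2]
gripper_width: 0.0005
gripper_force: 1.3
```

Request:
{"name": "drive_tool", "arguments": {
  "rows": [
    [-1,[0,2,0],0],
    [-1,[0,4,0],0],
    [-1,[0,6,0],0],
    [-1,[0,8,0],0]
  ]
}}

```text
time_s: 5.52
tcp_pos: [0.5441, 0.188, 0.0354]
tool_rot: [-180.0, -0.0, -172.1]
contact_force: [2.8, -2.3, -0.4]
gripper_width: 0.0004
gripper_force: 1.3
```

Request:
{"name": "drive_tool", "arguments": {
  "rows": [
    [-1,[0,1.5,0],0],
    [-1,[0,3,0],0],
    [-1,[0,4.5,0],0],
    [-1,[0,6,0],0]
  ]
}}

```text
time_s: 6.02
tcp_pos: [0.5435, 0.1921, 0.0355]
tool_rot: [-179.9, -0.0, -172.1]
contact_force: [3.3, -15.3, 3.5]
gripper_width: 0.0005
gripper_force: 8.0
```

Request:
{"name": "drive_tool", "arguments": {
  "rows": [
    [-1,[0,1.5,0],0],
    [-1,[0,3,0],0],
    [-1,[0,4,0],0]
  ]
}}

```text
time_s: 6.4
tcp_pos: [0.5435, 0.1922, 0.0355]
tool_rot: [-179.7, -0.0, -172.3]
contact_force: [3.2, -33.9, 8.6]
gripper_width: 0.0004
gripper_force: 16.7
```

At the end stop. I'll back off, lift, then go over to the console.

Request:
{"name": "drive_tool", "arguments": {
  "rows": [
    [-1,[0,-4,0],0],
    [-1,[0,-10,0],0],
    [-1,[0,-20,0],0],
    [-1,[0,-30,0],0],
    [-1,[0,-32,-30],0],
    [-1,[0,-32,-80],0],
    [-1,[0,-32,-130],0],
    [-1,[0,-32,-180],0]
  ]
}}

```text
time_s: 7.4
tcp_pos: [0.5469, 0.1655, 0.2172]
tool_rot: [180.0, -0.0, -172.1]
contact_force: [0.9, 0.6, 0.2]
gripper_width: 0.0003
gripper_force: 0.0
```

```bash
python3 - <<'E'
from h import *
go([.50,-.20,.25],182)
E
```

```text
shift [  96.8 -355.6  -32.8] twist 0.103 t 7.4 tcp [0.5469 0.1655 0.2172] [ 180.    -0.  -172.1]
```

Request:
{"name": "drive_tool", "arguments": {
  "rows": [
    [0.1,[15,-50,-33],0.05],
    [0.1,[30,-100,-33],0.1],
    [0.1,[45,-150,-33],0.1],
    [0.1,[60,-200,-33],0.1],
    [0.1,[72,-250,-33],0.1],
    [0.1,[85,-300,-33],0.1],
    [0.1,[94,-340,-33],0.1],
    [0.1,[97,-354,-33],0.1]
  ]
}}

```text
time_s: 8.4
tcp_pos: [0.4989, -0.2006, 0.2486]
tool_rot: [-180.0, 0.0, -178.0]
contact_force: [0.6, 0.3, 0.9]
gripper_width: 0.0514
gripper_force: 0.0
```

Request:
{"name": "drive_tool", "arguments": {
  "rows": [
    [0.1,[0,0,0],0],
    [0.1,[0,0,0],0],
    [0.1,[0,0,0],0]
  ]
}}

```text
time_s: 8.78
tcp_pos: [0.5002, -0.1967, 0.2485]
tool_rot: [180.0, 0.0, -177.7]
contact_force: [-0.7, 0.1, 0.6]
gripper_width: 0.0514
gripper_force: 0.0
```

```bash
python3 - <<'E'
from h import *
st=sensors.state();im=imaging.capture("wrist");cv2.imwrite("pics/w2.png",im);sd=imaging.capture("side");cv2.imwrite("pics/side2.png",sd)
go([.50,-.20,.25],182);print(st["gripper_width"])
np.save("w2.npy",np.r_[st["tcp_pos"],st["tool_rot"]])
E
```

```text
shift [ 0.2 -2.9 -1.5] twist 0.005 t 8.875 tcp [ 0.5001 -0.1971  0.2485] [ 180.     0.  -177.7]
0.051371705804517456
```

View pics/w2.png

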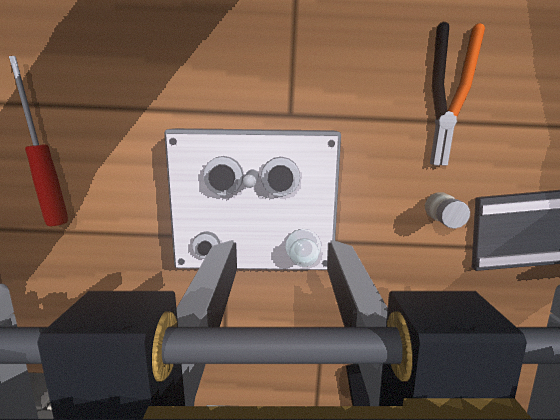

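The wrist view shows the right and left reset buttons at about (221,178) and (280,178), the lamp at (250,180) and the purge button at (205,244). The fingertips end near row 243.

```bash
python3 - <<'E'
from h import *
a=np.load("w2.npy");c=cam("wrist",dict(tcp_pos=a[:3],tool_rot=a[3:]));im=cv2.imread("pics/w2.png")
m=np.zeros(im.shape[:2],np.uint8);m[155:200,195:305]=(im[155:200,195:305].max(2)<65)*255
n,_,s,ce=cv2.connectedComponentsWithStats(m)
P=[ray(c,ce[i],.069) for i in range(1,n) if s[i,4]>200];[print(s[i],ce[i]) for i in range(1,n) if s[i,4]>200]
P.sort(key=lambda p:p[1]);R,L=P;mid=(L+R)/2;d=L-R;print(R,L,np.linalg.norm(d),mid,"yaw",np.degrees(np.arctan2(-d[0],d[1])))
print("screws",*[ray(c,q,.045)[:2].round(4) for q in((173,142),(331,144),(180,262),(325,263))])
print("lamp",ray(c,(250,180),.088))
M=Ro.from_euler('xyz',a[3:],degrees=True).as_matrix()
for y in(-.038,-.0257,.0257,.038):print(y,proj(c,a[:3]+M@[0,y,0]).round(1))
E
```

```text
Traceback (most recent call last):
ValueError: not enough values to unpack (expected 2, got 0)
```

```bash
python3 -c "
import cv2
a=cv2.imread('pics/side2.png')[125:325,185:365]
cv2.imwrite('pics/c3.png',cv2.resize(a,None,fx=3,fy=3,interpolation=2))"
```

```text
(no output)
```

View pics/c3.png

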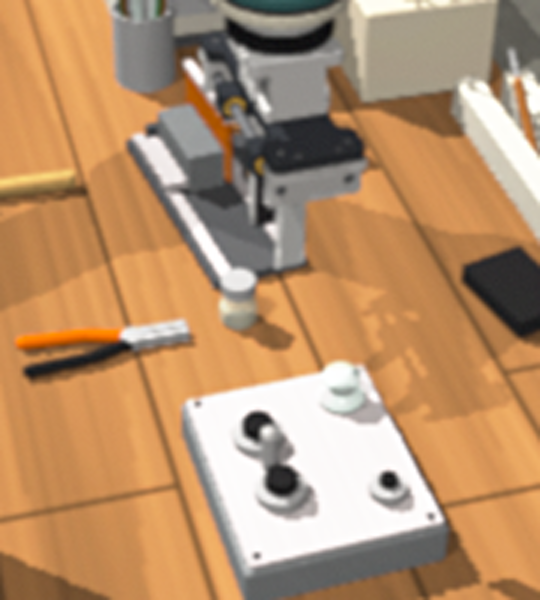

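The side view shows the shield block at the far end of the track, against the stop. The jar and pliers haven't moved. The dark mask needs a higher threshold.

```bash
python3 - <<'E'
from h import *
a=np.load("w2.npy");c=cam("wrist",dict(tcp_pos=a[:3],tool_rot=a[3:]));im=cv2.imread("pics/w2.png")
print(im[177,[215,221,227,275,280,285]].max(1))
m=np.zeros(im.shape[:2],np.uint8);m[155:200,195:305]=(im[155:200,195:305].max(2)<90)*255
m=cv2.morphologyEx(m,cv2.MORPH_OPEN,np.ones((7,7)))
n,_,s,ce=cv2.connectedComponentsWithStats(m)
P=[ray(c,ce[i],.069) for i in range(1,n) if s[i,4]>200];[print(s[i],ce[i]) for i in range(1,n) if s[i,4]>200]
P.sort(key=lambda p:p[1]);R,L=P[0],P[-1];mid=(L+R)/2;d=L-R;print(R,L,np.linalg.norm(d),mid,"yaw",np.degrees(np.arctan2(-d[0],d[1])))
print("screws",*[ray(c,q,.045)[:2].round(4) for q in((173,142),(331,144),(180,262),(325,263))])
print("lamp",ray(c,(250,180),.088))
M=Ro.from_euler('xyz',a[3:],degrees=True).as_matrix()
for y in(-.038,-.0257,.0257,.038):print(y,proj(c,a[:3]+M@[0,y,0]).round(1))
E
```

```text
[81 83 81 83 83 84]
[209 165  25  25 513] [221.25146199 177.1754386 ]
[269 166  24  25 426] [279.46948357 177.47887324]
[ 0.48831694 -0.26190815  0.069     ] [ 0.48622131 -0.19969545  0.069     ] 0.06224798160507487 [ 0.48726912 -0.2308018   0.069     ] yaw 1.9292759366085612
screws [ 0.4551 -0.3193] [ 0.4504 -0.1438] [ 0.5991 -0.3171] [ 0.5935 -0.1401]
lamp [ 0.4867702  -0.22950679  0.088     ]
-0.038 [215.3 254.7]
-0.0257 [237.  254.7]
0.0257 [327.5 254.6]
0.038 [349.2 254.6]
```

```bash
python3 - <<'E'
from h import *
go([.487,-.230,.12],181.8)
E
```

```text
shift [ 14.4 -32.4 128.5] twist 0.008 t 8.875 tcp [ 0.5001 -0.1971  0.2485] [ 180.     0.  -177.7]
```

Request:
{"name": "drive_tool", "arguments": {
  "rows": [
    [0.1,[7,-16,20],0.01],
    [0.1,[14,-32,40],0.01],
    [0.1,[14,-32,70],0.01],
    [0.1,[14,-32,100],0.01],
    [0.1,[14,-32,120],0.01],
    [0.1,[14,-32,128],0.01],
    [0.1,[14,-32,128],0.01],
    [0.1,[14,-32,128],0.01]
  ]
}}

```text
time_s: 9.88
tcp_pos: [0.4875, -0.2306, 0.1213]
tool_rot: [-180.0, 0.1, -178.4]
contact_force: [0.4, -0.5, -0.2]
gripper_width: 0.0516
gripper_force: 0.0
```

```bash
python3 - <<'E'
from h import *
st=sensors.state();im=imaging.capture("wrist");cv2.imwrite("pics/w3.png",im)
go([.487,-.230,.075],181.8)
E
```

```text
shift [ 0.6  0.6 46.3] twist -0.003 t 9.925 tcp [ 0.4876 -0.2305  0.1213] [-1.800e+02  1.000e-01 -1.784e+02]
```

View pics/w3.png

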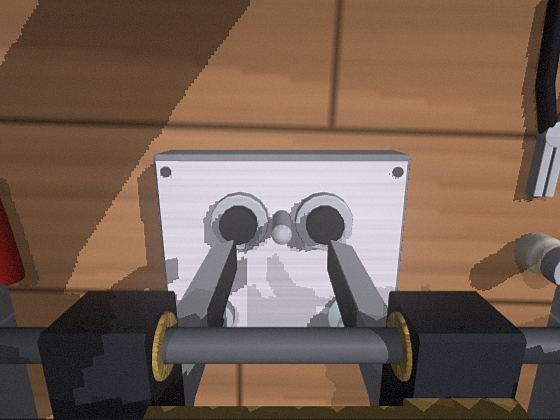

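The buttons at (238,221) and (325,221) sit evenly about the lamp at (282,233), and the fingers are lined up with them. Descending.

Request:
{"name": "drive_tool", "arguments": {
  "rows": [
    [0.1,[0,0,15],0],
    [0.1,[0,0,30],0],
    [0.1,[0,0,40],0],
    [0.1,[0,0,46],0],
    [0.1,[0,0,49],0],
    [0.1,[0,0,51],0],
    [0.1,[0,0,53],0],
    [0.1,[0,0,55],0]
  ]
}}

```text
time_s: 10.92
tcp_pos: [0.4872, -0.2305, 0.0657]
tool_rot: [-180.0, 0.0, -178.4]
contact_force: [-0.8, -1.4, 3.2]
gripper_width: 0.0516
gripper_force: 1.7
```

Request:
{"name": "drive_tool", "arguments": {
  "rows": [
    [0.1,[0,0,1],0],
    [0.1,[0,0,2],0],
    [0.1,[0,0,3],0],
    [0.1,[0,0,4],0],
    [0.1,[0,0,5],0],
    [0.1,[0,0,6],0]
  ]
}}

```text
time_s: 11.68
tcp_pos: [0.4875, -0.2306, 0.0607]
tool_rot: [180.0, 0.1, -178.4]
contact_force: [-12.6, 6.3, 44.1]
gripper_width: 0.0518
gripper_force: 22.2
```

Request:
{"name": "drive_tool", "arguments": {
  "rows": [
    [0.1,[0,0,-0.5],0],
    [0.1,[0,0,-0.5],0]
  ]
}}

```text
time_s: 11.92
tcp_pos: [0.4874, -0.2306, 0.061]
tool_rot: [180.0, 0.1, -178.4]
contact_force: [-7.2, 3.5, 26.3]
gripper_width: 0.052
gripper_force: 13.1
```

Request:
{"name": "drive_tool", "arguments": {
  "rows": [
    [0.1,[0,0,0],0],
    [0.1,[0,0,0],0],
    [0.1,[0,0,0],0],
    [0.1,[0,0,0],0],
    [0.1,[0,0,0],0],
    [0.1,[0,0,0],0],
    [0.1,[0,0,0],0],
    [0.1,[0,0,0],0]
  ]
}}

```text
time_s: 12.92
tcp_pos: [0.4874, -0.2306, 0.061]
tool_rot: [180.0, 0.0, -178.4]
contact_force: [-6.6, 2.7, 25.9]
gripper_width: 0.0515
gripper_force: 13.1
```

```bash
python3 - <<'E'
from h import *
s=sensors.state();print(s["contact_force"],s["torque"],s["tool_rot"],s["tcp_pos"])
E
```

```text
[-6.60520225  2.70428909 25.89708329] [ 0.84057556  1.77416209 -0.03018332] [ 1.79986231e+02  4.97403774e-02 -1.78391865e+02] [ 0.4873531  -0.23057831  0.06097007]
```

Request:
{"name": "drive_tool", "arguments": {
  "rows": [
    [0.1,[0,0,0],0],
    [0.1,[0,0,0],0],
    [0.1,[0,0,0],0],
    [0.1,[0,0,0],0],
    [0.1,[0,0,0],0],
    [0.1,[0,0,0],0],
    [0.1,[0,0,0],0],
    [0.1,[0,0,0],0]
  ]
}}

```text
time_s: 13.92
tcp_pos: [0.4874, -0.2306, 0.061]
tool_rot: [180.0, 0.1, -178.4]
contact_force: [-7.1, 2.8, 26.8]
gripper_width: 0.0517
gripper_force: 13.1
```

Request:
{"name": "drive_tool", "arguments": {
  "rows": [
    [0.1,[0,0,0],0],
    [0.1,[0,0,0],0],
    [0.1,[0,0,0],0],
    [0.1,[0,0,0],0],
    [0.1,[0,0,0],0],
    [0.1,[0,0,0],0],
    [0.1,[0,0,0],0],
    [0.1,[0,0,0],0]
  ]
}}

```text
time_s: 14.92
tcp_pos: [0.4873, -0.2306, 0.061]
tool_rot: [180.0, 0.0, -178.4]
contact_force: [-6.8, 2.0, 26.1]
gripper_width: 0.0514
gripper_force: 13.1
```

Request:
{"name": "drive_tool", "arguments": {
  "rows": [
    [0.1,[0,0,0],0],
    [0.1,[0,0,0],0],
    [0.1,[0,0,0],0],
    [0.1,[0,0,-2],0],
    [0.1,[0,0,-6],0],
    [0.1,[0,0,-12],0],
    [0.1,[0,0,-25],0],
    [0.1,[0,0,-50],0]
  ]
}}

```text
time_s: 15.92
tcp_pos: [0.4865, -0.2302, 0.1105]
tool_rot: [180.0, -0.1, -178.4]
contact_force: [-0.7, 0.3, 0.7]
gripper_width: 0.0519
gripper_force: 0.0
```

Request:
{"name": "drive_tool", "arguments": {
  "rows": [
    [0.1,[0,0,-40],0],
    [0.1,[0,0,-80],0],
    [0.1,[0,0,-120],0],
    [0.1,[20,0,-150],0],
    [0.1,[50,0,-160],0],
    [0.1,[80,0,-160],0],
    [0.1,[80,0,-160],0],
    [0.1,[80,0,-160],0]
  ]
}}

```text
time_s: 16.92
tcp_pos: [0.4075, -0.2325, 0.2704]
tool_rot: [-180.0, 0.0, -178.4]
contact_force: [0.4, 0.4, 0.2]
gripper_width: 0.0516
gripper_force: 0.0
```

```bash
python3 - <<'E'
from h import *
a=imaging.capture("scene")[160:300,170:410];b=imaging.capture("side")[140:320,185:345]
a=cv2.resize(a,(480,280),interpolation=2);b=cv2.resize(b,(320,360),interpolation=2)
o=np.zeros((360,800,3),np.uint8);o[:280,:480]=a;o[:,480:]=b;cv2.imwrite("pics/end.png",o)
E
```

```text
(no output)
```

View pics/end.png

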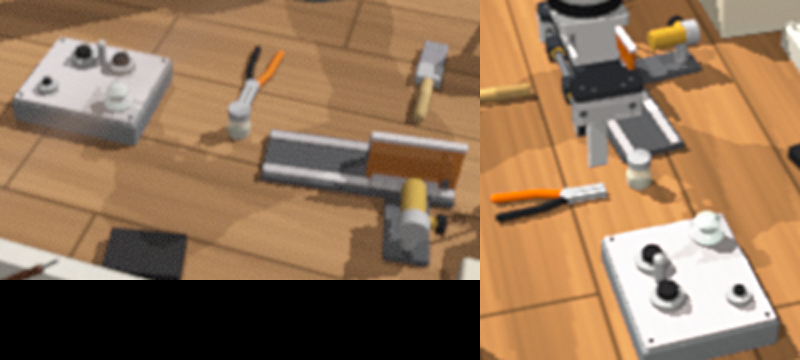

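The shield is home in front of the burner (glass at about (418,158)), both buttons are up, and nothing else has moved.

```bash
python3 -c "
from workcell import order
print(order.job_done())"
```

```text
the job is handed in; nothing more can be done
None
```

The job is handed in, at about 17 s on the robot's clock: the shield is fully home against its stop, and both reset buttons were held fully down together for over three seconds and are up again; the final pictures show nothing else moved.

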